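Release the belt cover of a lathe headstock with the release rod

ROBOT

A 7-joint arm with a two-finger parallel gripper is mounted at the origin on the work surface. World frame = base frame: x ahead of the robot, y to its left, z up, the work surface at z = 0. Lengths are in mm, angles in rad, forces in N, time in s.
With the tool pointing down it reaches from about 400 to 850 mm from the base axis. Payload 4.5 kg.
Tool frame: the origin (TCP) lies on the centre line of the jaws, within the pads' length; the fingertips stand 14 mm ahead of it and the grasp point (between the pads) lies 5 mm behind it; z points along the fingers, y is the line along which they close (so a half turn about z gives the same grasp; the last joint's range is limited). The gripper opens to 88 mm and grips with 3 to 60 N. Pads are 18 mm wide; open, the fingers measure 123 mm over their backs; the gripper's body (75 mm by 187 mm) begins 45 mm behind the grasp point.
Start: joints at [-1.136, 0.689, -0.195, 1.565, 0.157, 0.902, -0.215], TCP at [243.831, 575.502, 218.643] pointing down, gripper open.
Joint ranges: [-3.01, 3.01], [-0.46, 2.08], [-1.47, 1.51], [0.13, 2.56], [-1, 4.14], [0.04, 2.09], [-2.66, 2.66]. Speed limits (rad/s): [2.57, 2.57, 3.14, 3.14, 3.14, 3.14, 3.14].

INTERFACE

Orientations are given as a rotation vector (axis times angle).
In Python, from rig import arm, eyes gives the robot as it stands. The module is installed in compiled form; this text tells all that it offers.
- The arm moves only by the shell command python3 -m crank 'ROWS' [OPENING] [FORCE]. ROWS is JSON, a list of rows, each a list of 6 numbers: the shift along the tool's x, y, z in mm, then the turn, a rotation vector about the tool's x, y, z in rad. In form: [[dx, dy, dz, rx, ry, rz], ...]. A call has 1 to 5 rows; each row shifts and turns the commanded pose from where the row before left it, along the tool's axes as they then stand; what a row does not reach is not made up. A row lasts 1/10 s, in which the tool goes at most 50 mm and 8.59 degrees, less where a joint would pass 70% of its speed; a pose out of reach is approached as far as the arm can. A call with a gripper value outside its range is refused whole. OPENING is the opening, from -1 (shut) to 1 (fully open), set as the call begins (- or left out, the last holds). The fingers move at their own pace and stop on an object; FORCE is the grip in N (left out, the last holds). Time passes only in rows, so rows that do not move let the fingers close. It gives the time, the measured TCP pose, the force, the opening and the grip force at its end, in the units of the state.
- arm.get_obs(): the state, without advancing time (a new reading comes with each control period).
- eyes.camera(name): name is "side" or "top"; returns the picture (400x640x3 uint8, blue, green, red); there is no depth.
- eyes.camera_params(name): a dict with "fx", "fy", "cx", "cy" (pixels), "R" (3x3) and "t" (3): a world point X has camera coordinates R X + t. Camera axes: x right, y down, z forward; pixel columns grow to the right and rows downward; lengths in mm; the calibration is good to about 2 mm. A picture is of the moment at which its call begins. camera_params takes no time and is no camera call.
- arm.sign_off(): hands the job in; it is judged then, once.
The state is a dict: "t": time; "q": joint angles; "joint_vel": joint speeds; "joint_efforts": joint torques, N m; "eef_pos": TCP position; "tool_rot": TCP orientation; "contact_force": force on the tool from outside, world axes, zero at the start; "wrist_torque": the same for the moment, N m; "finger_gap": finger opening in mm; "gripper_force": force on a finger pad.
Only numpy, scipy, OpenCV 4.12 (cv2) and the standard library are available. Lean on these libraries where they do the work, as an engineer would, in place of code of your own. Each camera call takes 0.05 s, during which the arm holds its last target. There are 200 camera calls.

TASK

The wood-lathe headstock is on the bench for a belt change. Take the release rod (the tool with the plain round handle and long thin round shank) out of the tool rack, push it straight down through the slot in the top of the headstock until the hidden latch tab is pressed fully down and the belt cover has popped ajar, then hang the rod back upright on its collar in the rack hole it came from.

Things in the scene. Friction and masses are not known exactly. Their poses are not given: they have to be found in the camera images.
- rod: Loose release rod, 0.16 kg, hanging upright by its collar in one hole of the rack. Origin: on the axis at the collar's underside, z up the axis. Wooden collar 44 mm in diameter from z = 0 to +10 mm; straight round wooden handle 28 mm in diameter (grip here) from +10 to +85; round steel shank 10 mm in diameter down to its tip at -85. Yaw means nothing.
- rack: Fixed open-fronted wooden rack; origin under its centre, on the bench, z up. Board 90 mm (x) by 270 mm (y), 14 mm thick, top at z = 100 mm, a leg at each end. Three 24 mm holes at y = -85, 0, +85 mm; collars rest flat on the board. The rod is in any one; the others hold an awl (ball handle, 65 mm above the board) and a flat-bladed chisel (square handle, 60 mm).
- slot (a point): Centre of the slot's mouth in the top of the headstock (fixed green box 150 mm along x, 200 along y, 140 high; spindle nose at its -y end, handwheel at +y), in the plane of the top, 140 mm above the bench; headstock axes, z up. Slot 30 mm wide (x), 60 mm long (y), through a 6 mm plate, the only opening in the top. The tab, a level plate wider than the slot, starts 40 mm below this point.
- latch (a joint): Travel of the hidden latch tab straight down, m: 0 up, 0.014 fully down (hard stop). Resists with 5 to 6 N all the way and stays where it is left. The belt cover, the part of the top starting 23 mm beyond the slot's +x edge and hinged along the headstock's +x side, rises with it: its near edge is about 20 mm up when the tab is fully down.
There are look-alikes about, which are no part of the job. Leave any purple look-alike of the rod alone.

How it is judged (in metres and radians):
On the way, in this order (a step that is already met when the one before it is completed fails the run):
1. the rod is lifted out of the rack with the latch tab still up (z of rod in the frame of rack above 0.15 m and value of joint latch below 0.003 m), for 0.05 s.
2. the rod's tip is through the slot with the tab still up (z of rod in the frame of slot below 0.07 m and angle between rod's own z axis and vertical below 0.35 rad and horizontal distance between rod and slot below 0.04 m and value of joint latch below 0.004 m), for 0.02 s.
3. the rod, standing in the slot, has pressed the tab down by at least 12 mm (value of joint latch above 0.012 m and z of rod in the frame of slot below 0.04 m and horizontal distance between rod and slot below 0.04 m), for 0.05 s.
At the end, for the whole second after the job is handed in: The latch tab is down by at least 12 of its 14 mm, and the rod hangs at rest in the rack hole it came from, within 15 mm of where it was and within 10 degrees of upright (value of joint latch above 0.012 m and distance of rod from where it was at the start of the episode below 0.015 m and angle between rod's own z axis and vertical below 0.17 rad and linear speed of rod below 0.02 m/s); the robot touches nothing.
It also fails if it takes over 51 s, if anything falls off the work surface, if the arm or the gripper's body presses on something with over 40 N, if the wrist force passes 120 N, or if a joint passes its speed limit or range.

## Working session

There is one attempt and no reset: what is moved stays moved. The work goes in short steps, Python scripts to look and compute and a shell command to move; the robot and the scene stay as the last step left them, time stands still between calls to the robot, and variables do not carry over. Pictures are saved under pics/ and viewed, at most 13 in all, crops included, and the job is handed in when it is done.

```bash
mkdir -p pics
python3 - <<'E'
from rig import arm,eyes
import cv2,numpy as np
for n in("side","top"):
    cv2.imwrite(f"pics/{n}0.png",eyes.camera(n)); p=eyes.camera_params(n)
    print(n,p["fx"],p["fy"],p["cx"],p["cy"],np.round(p["R"],3).tolist(),np.round(p["t"],1))
o=arm.get_obs();print(o)
E
```

```text
side 375.3527097621316 375.3527097621316 314.9348977760092 201.4458085724362 [[0.973, -0.229, 0.021], [-0.126, -0.61, -0.783], [0.192, 0.759, -0.622]] [-509.5   58.8 1122.7]
top 463.9796471187039 463.9796471187039 313.27634687409096 201.72050256737933 [[-0.01, -1.0, -0.003], [-0.997, 0.01, -0.074], [0.074, 0.002, -0.997]] [-128.6  470.2 1122.4]
{'t': 0.1, 'q': array([-1.13621723,  0.68988664, -0.19451591,  1.56622901,  0.15732027,
        0.90251126, -0.21512746]), 'joint_vel': array([ 0.00236475, -0.00199072, -0.00024123, -0.00205835, -0.00032605,
       -0.00099313,  0.00113553]), 'joint_efforts': array([-2.82104716e-03, -5.28500175e+01, -1.27164099e+00, -1.53837508e+01,
       -5.25659986e-02,  1.92494073e-03,  3.98687462e-05]), 'eef_pos': array([243.65194945, 574.90159183, 217.90150768]), 'tool_rot': array([-6.25212428e-01, -3.07855963e+00,  2.56169709e-03]), 'contact_force': array([ 0.00104771,  0.28022818, -0.5865191 ]), 'wrist_torque': array([-0.03105039, -0.0488224 ,  0.00736184]), 'gripper_force': 0.0, 'finger_gap': 88.24342488632027}
```

View pics/side0.png

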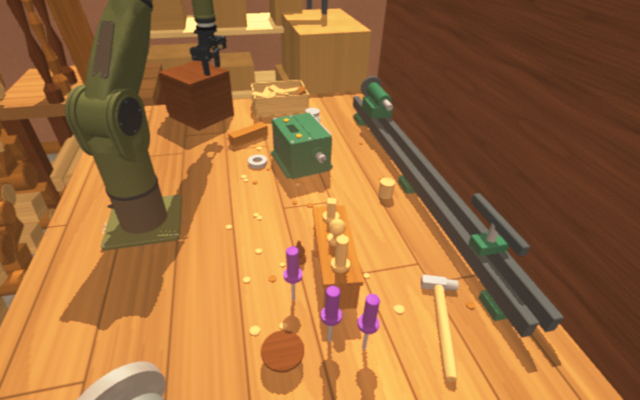

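View pics/top0.png

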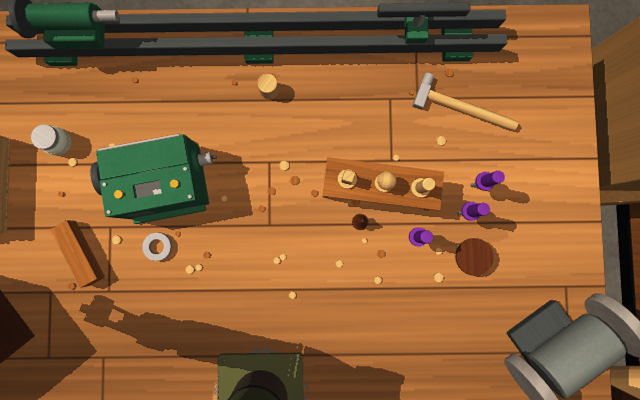

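The candidates for the rod are the rack tools, top (347,178), (386,181, a ball, so the awl) and (424,187), plus purple look-alikes at (490,180), (475,210) and (420,237), which are excluded. I'll check the rack in a close crop.

Run:
```python
import cv2,numpy as np
s=cv2.imread("pics/side0.png");t=cv2.imread("pics/top0.png")
f=lambda i,y,x,h,w,W,H:cv2.resize(i[y:y+h,x:x+w],(W,H),interpolation=cv2.INTER_CUBIC)
a=np.vstack([np.hstack([f(s,185,290,100,100,300,300),f(t,145,315,75,125,500,300)]),np.hstack([f(t,125,85,100,140,420,300),f(s,105,260,80,100,375,300)])[:, :800] if 0 else np.hstack([f(t,125,85,100,140,420,300),f(s,105,260,79,100,380,300)])])
cv2.imwrite("pics/c1.png",a)
```

```text
(no output)
```

View pics/c1.png

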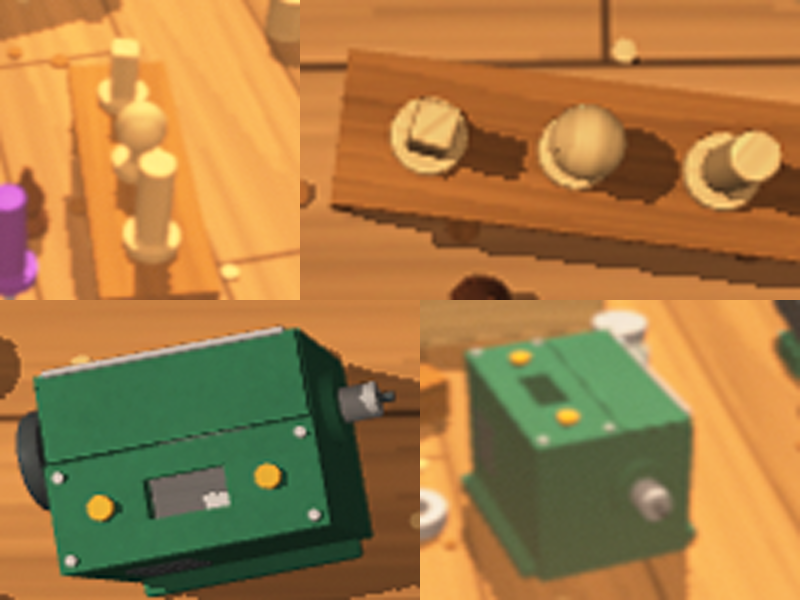

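The rod is the round tall handle at top (428.7,184.3) and side (342,239). The other two are the awl (ball) and the chisel (square). The slot is at top (148,189) and side (292,128).

```bash
cat > h.py <<'E'
from rig import arm,eyes
import numpy as np
from scipy.optimize import least_squares
from scipy.spatial.transform import Rotation as Ro
P={n:eyes.camera_params(n) for n in("side","top")}
def proj(n,X):
    p=P[n];c=np.array(p["R"])@X+np.array(p["t"]);return np.array([p["fx"]*c[0]/c[2]+p["cx"],p["fy"]*c[1]/c[2]+p["cy"]])
def onz(n,uv,z):
    p=P[n];R=np.array(p["R"]);C=-R.T@np.array(p["t"]);d=R.T@np.array([(uv[0]-p["cx"])/p["fx"],(uv[1]-p["cy"])/p["fy"],1]);return C+d*(z-C[2])/d[2]
def tri(a,b): 
    r=least_squares(lambda X:np.r_[proj("top",X)-a,proj("side",X)-b],[500,0,100]);return r.x,r.fun
def aim(target):
    o=arm.get_obs();R=Ro.from_rotvec(o["tool_rot"]);return np.round(R.inv().apply(np.array(target)-o["eef_pos"]),1),o
E
python3 - <<'E'
from h import *
np.set_printoptions(precision=1,suppress=True)
T=lambda x,y:(x/3+85,(y-300)/3+125); Rk=lambda x,y:((x-300)/4+315,y/4+145)
print("rodtop",onz("top",Rk(755,157),185),onz("side",(342.3,239),185),tri(Rk(755,157),(342.3,239)))
print("collar",onz("top",Rk(722,171),110),onz("side",(340.7,264.3),110))
print("awl,chisel collar",onz("top",Rk(577,147),110),onz("top",Rk(428,135),110),onz("top",Rk(590,143),165))
print("slot",[onz("top",T(*c),140) for c in((147,480),(224,467),(230,508),(156,519))],onz("side",(292.4,128.4),140))
print("bolts",onz("top",T(100,508),145),onz("top",T(267,476),145))
print("screws",[onz("top",T(*c),141) for c in((58,478),(300,432),(70,562),(314,514))])
print("tool axes",Ro.from_rotvec(arm.get_obs()["tool_rot"]).as_matrix())
E
```

```text
rodtop [ 490.8 -376.1  185. ] [ 492.1 -376.8  185. ] (array([ 491.5, -376.4,  184.6]), array([ 0.1, -0.3, -0.3,  0. ]))
collar [ 491.3 -375.9  110. ] [ 491.8 -382.4  110. ]
awl,chisel collar [ 505.8 -294.3  110. ] [ 513.4 -210.2  110. ] [ 501.5 -293.   165. ]
slot [array([500.5, 260.5, 140. ]), array([509.6, 204.2, 140. ]), array([479.3, 199.3, 140. ]), array([471.8, 253.4, 140. ])] [494.2 231.4 140. ]
bolts [479.8 292.5 145. ] [502. 171. 145.]
screws [array([502.5, 325.5, 141. ]), array([534.7, 148.4, 141. ]), array([440.8, 315.2, 141. ]), array([474.2, 137.5, 141. ])]
tool axes [[-0.9  0.4 -0. ]
 [ 0.4  0.9 -0. ]
 [-0.  -0.  -1. ]]
```

```bash
python3 -m crank '[[0,0,-20,0,0,0.14],[0,0,-20,0,0,0.14],[0,0,-10,0,0,0.14],[0,0,0,0,0,0.14],[0,0,0,0,0,0.14]]' 1; python3 -m crank '[[0,0,0,0,0,0.14],[0,0,0,0,0,0.14],[0,0,0,0,0,0.14],[0,0,0,0,0,0.14],[0,0,0,0,0,0]]'
cat > st.py <<'E'
from h import *
import sys
np.set_printoptions(precision=3,suppress=True)
a=[float(v) for v in sys.argv[1:]]
d,o=aim(a);M=Ro.from_rotvec(o["tool_rot"]).as_matrix()
print("delta tool",d,"pos",o["eef_pos"],"t",o["t"],"gap",o["finger_gap"],"F",o["contact_force"],"Tq",o["wrist_torque"])
print("yaw of y",np.degrees(np.arctan2(M[1,1],M[0,1])),"z",M[:,2],"q",o["q"])
E
python3 st.py 510 200 265
```

```text
t: 0.6
eef_pos: [243.7, 575.4, 268.7]
tool_rot: [-1.651, -2.673, -0.0]
contact_force: [0.3, 0.0, -0.1]
finger_gap: 88.1
gripper_force: 0.0
t: 1.1
eef_pos: [243.6, 575.2, 268.1]
tool_rot: [2.319, 2.118, -0.001]
contact_force: [0.8, -0.2, 0.1]
finger_gap: 88.3
gripper_force: 0.0
delta tool [-349.7  299.2    3.6] pos [243.561 575.219 268.145] t 1.1 gap 88.29577872888157 F [ 0.788 -0.249  0.149] Tq [-0.098  0.022  0.03 ]
yaw of y -5.170401278478214 z [ 0.    -0.001 -1.   ] q [-1.335  0.64   0.166  1.515 -0.117  0.998 -1.228]
```

```bash
for i in 1; do python3 -m crank '[[-35,30,0,0,0,0],[-35,30,0,0,0,0],[-35,30,0,0,0,0],[-35,30,0,0,0,0],[-35,30,0,0,0,0]]'; done >/dev/null;  python3 -m crank '[[-35,30,0,0,0,0],[-35,30,0,0,0,0],[-35,30,0,0,0,0],[-35,30,0,0,0,0],[-35,30,0,0,0,0]]' >/dev/null; python3 st.py 491 -376 265
```

```text
delta tool [-574.    28.5    3.5] pos [511.873 198.313 268.573] t 2.1 gap 87.94161879251872 F [1.002 0.614 0.632] Tq [-0.026  0.017  0.037]
yaw of y -4.919148872817892 z [-0.  0. -1.] q [-0.54   0.528  0.14   1.744 -0.092  0.876 -0.446]
```

```bash
python3 -m crank '[[-48,2,0,0,0,0],[-48,2,0,0,0,0],[-48,2,0,0,0,0],[-48,2,0,0,0,0],[-48,2,0,0,0,0]]' >/dev/null;  python3 -m crank '[[-48,3,0,0,0,0],[-48,3,0,0,0,0],[-48,3,0,0,0,0],[-48,3,0,0,0,0],[-46,3,0,0,0,0]]' >/dev/null; python3 -m crank '[[-48,2,0,0,0,0.03],[-48,2,0,0,0,0],[0,0,0,0,0,0],[0,0,0,0,0,0]]' >/dev/null;python3 st.py 491 -376 150
```

```text
delta tool [ -0.2   5.  118. ] pos [ 486.15  -375.304  268.017] t 3.5 gap 88.50811164732399 F [ 0.152  1.034 -0.289] Tq [-0.018  0.065 -0.058]
yaw of y -6.883141405808959 z [-0.001  0.001 -1.   ] q [ 0.508  0.622  0.132  1.548 -0.093  0.979  0.548]
```

```bash
python3 -m crank '[[0,5,25,0,0,0],[0,0,30,0,0,0],[0,0,30,0,0,0],[0,0,22,0,0,0],[0,0,11,0,0,0]]' >/dev/null;  python3 -m crank '[[0,0,0,0,0,0],[0,0,0,0,0,0]]' >/dev/null;python3 st.py 491 -376 150
python3 - <<'E'
from h import *
import cv2
s=eyes.camera("side");t=eyes.camera("top")
a=np.hstack([cv2.resize(s[170:300,270:400],(400,400)),cv2.resize(t[130:230,370:470],(400,400))]);cv2.imwrite("pics/g1.png",a)
E
```

```text
delta tool [-1.8 -1.7  1.4] pos [ 492.859 -374.429  151.451] t 4.2 gap 88.30500341462717 F [0.603 0.523 0.18 ] Tq [-0.102  0.089 -0.056]
yaw of y -6.781860298851549 z [ 0.001 -0.    -1.   ] q [ 0.517  0.764  0.106  1.66  -0.111  0.723  0.558]
```

View pics/g1.png

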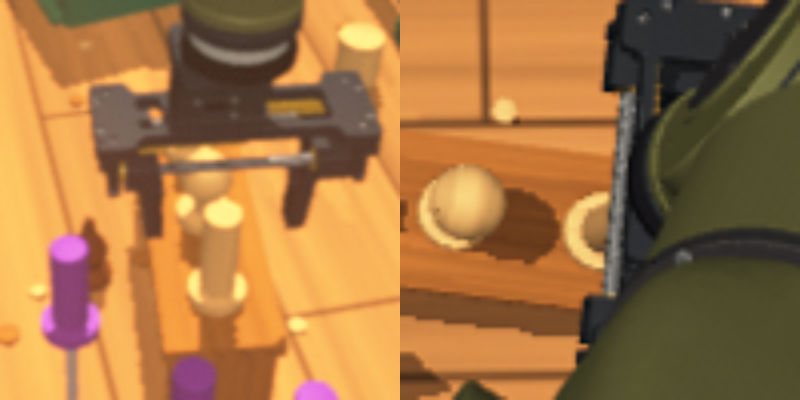

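Run:
```python
from h import *
c=lambda X:(proj("side",np.array(X))-[270,170])/.325
for X in([492.9,-374.4,137.5],[492.9,-374.4,151.5],[492.9-44,-374.4+5,137.5],[492.9+44,-374.4-5,137.5],[491,-376,185],[491,-376,110]):print(X,c(X))
```

```text
[492.9, -374.4, 137.5] [218.28726293 256.49318431]
[492.9, -374.4, 151.5] [219.52486237 243.06484494]
[448.9, -369.4, 137.5] [158.47930918 260.80709147]
[536.9, -379.4, 137.5] [277.44342013 252.2262908 ]
[491, -376, 185] [220.65764503 211.70949538]
[491, -376, 110] [214.08570717 284.04779313]
```

Run:
```python
from h import *
import cv2
s=eyes.camera("side")
i=cv2.resize(s[190:270,300:400],(800,600),interpolation=cv2.INTER_CUBIC)
cv2.imwrite("pics/g2.png",i)
print(proj("side",np.array([243.7,574.9,204])),proj("side",np.array([243.7,574.9,280])))
```

```text
[213.55198965  79.10605056] [210.62398186  59.47051609]
```

View pics/g2.png

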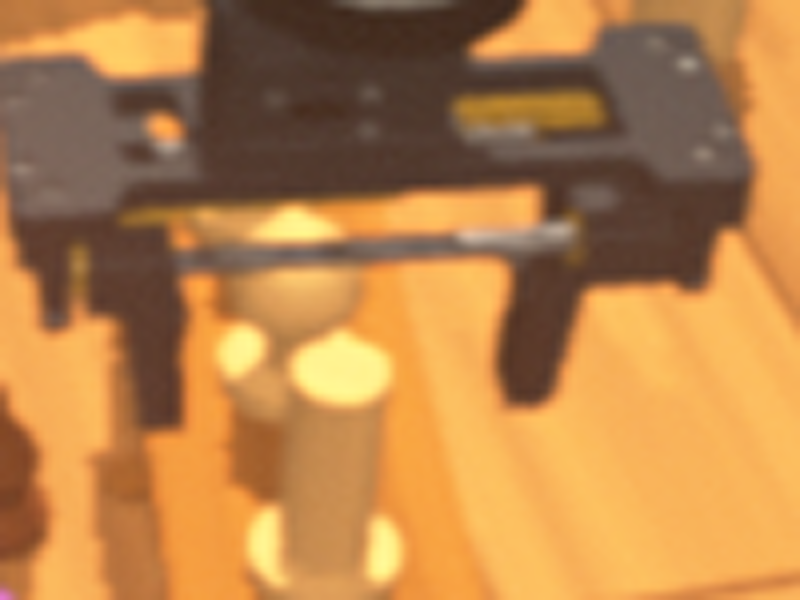

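Run:
```python
from h import *
np.set_printoptions(precision=1,suppress=True)
a=tri((423,204.5),(322.5,224.4));b=tri((426.7,153.7),(371,221.3));print(a,b)
```

```text
(array([ 448.8, -356. ,  216.8]), array([ 0.2, -1.3, -1.4,  0.1])) (array([ 553.7, -367. ,  215.7]), array([ 0.4, -1.7, -1.8,  0.3]))
```

```bash
python3 -m crank '[[-2,-1.5,0,0,0,0],[0,0,0,0,0,0],[0,0,0,0,0,0],[0,0,0,0,0,0],[0,0,0,0,0,0]]' -0.5 15;  python3 -m crank '[[0,0,0,0,0,0],[0,0,0,0,0,0],[0,0,0,0,0,0]]' ;python3 st.py 491 -376 150
python3 - <<'E'
from h import *
import cv2
s=eyes.camera("side")
cv2.imwrite("pics/g3.png",cv2.resize(s[190:270,300:400],(800,600),interpolation=cv2.INTER_CUBIC))
E
```

```text
t: 4.85
eef_pos: [490.3, -376.6, 150.6]
tool_rot: [-2.351, -2.084, -0.0]
contact_force: [0.6, -0.5, -0.8]
finger_gap: 50.3
gripper_force: 0.0
t: 5.15
eef_pos: [490.5, -376.7, 150.6]
tool_rot: [2.35, 2.084, 0.0]
contact_force: [-0.3, -0.1, -0.7]
finger_gap: 27.4
gripper_force: 15.0
delta tool [0.7 0.4 0.6] pos [ 490.508 -376.688  150.625] t 5.15 gap 27.416160756749296 F [-0.293 -0.105 -0.726] Tq [-0.067  0.095  0.066]
yaw of y -6.873185861613301 z [ 0. -0. -1.] q [ 0.522  0.764  0.106  1.661 -0.111  0.722  0.562]
```

View pics/g3.png

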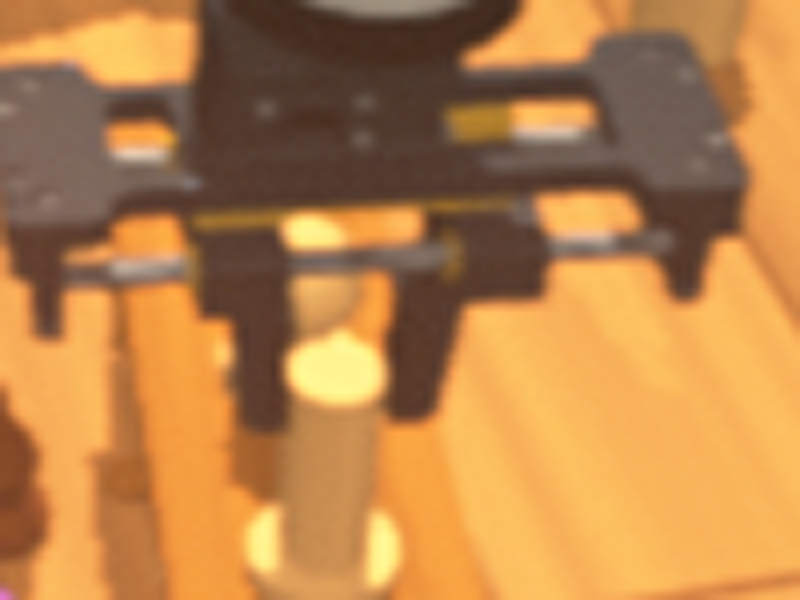

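```bash
python3 -m crank '[[0,0,0,0,0,0],[0,0,-10,0,0,0],[0,0,-20,0,0,0],[0,0,-30,0,0,0],[0,0,-30,0,0,0]]' -0.5 40 >/dev/null;  python3 -m crank '[[0,0,-30,0,0,0],[0,0,-30,0,0,0],[0,0,-20,0,0,0],[0,0,-10,0,0,0],[0,0,0,0,0,0]]' ;python3 st.py 491 231 330
python3 - <<'E'
from h import *
import cv2
s=eyes.camera("side")
cv2.imwrite("pics/l1.png",cv2.resize(s[120:280,270:430],(600,600),interpolation=cv2.INTER_CUBIC))
E
```

```text
t: 6.2
eef_pos: [490.6, -377.0, 332.0]
tool_rot: [2.349, 2.082, 0.001]
contact_force: [0.3, 0.3, -1.3]
finger_gap: 26.7
gripper_force: 40.0
delta tool [603.7 -72.5   1.1] pos [ 490.551 -377.046  331.971] t 6.2 gap 26.73343053559004 F [ 0.28   0.279 -1.274] Tq [-0.035  0.057  0.019]
yaw of y -6.885191462566138 z [ 0.002 -0.001 -1.   ] q [ 0.501  0.572  0.145  1.439 -0.086  1.135  0.539]
```

View pics/l1.png

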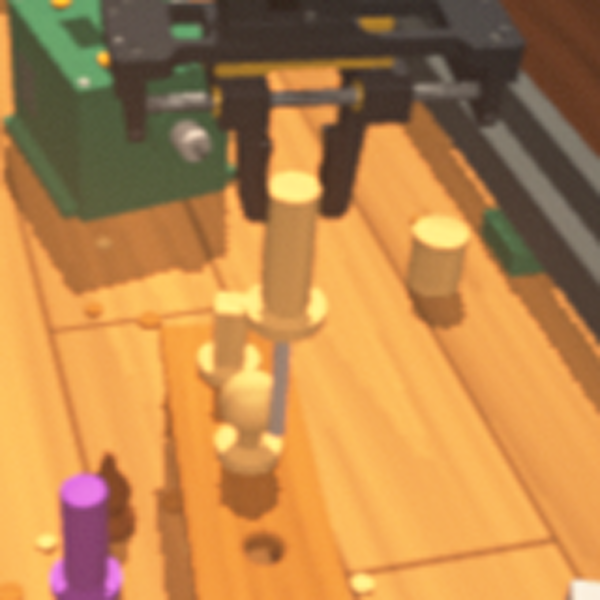

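Run:
```python
from h import *
np.set_printoptions(precision=1,suppress=True)
print(onz("side",(340.1,265.9),100))
for z in(366,291,281,196):print(z,proj("side",np.array([491,-376.5,z])),proj("top",np.array([491,-376.5,z])))
```

```text
[ 492.2 -378.3  100. ]
366 [348.1 169.4] [454.9 172.3]
291 [345.3 200.7] [442.8 177.8]
281 [344.9 204.6] [441.4 178.5]
196 [342.1 235.3] [430.2 183.6]
```

```bash
python3 -m crank '[[30,-4,0,0,0,0],[46,-5.5,0,0,0,0],[46,-5.5,0,0,0,0],[46,-5.5,0,0,0,0],[46,-5.5,0,0,0,0]]' >/dev/null;  python3 -m crank '[[46,-5.5,0,0,0,0],[46,-5.5,0,0,0,0],[46,-5.5,0,0,0,0],[46,-5.5,0,0,0,0],[46,-5.5,0,0,0,0]]' >/dev/null;python3 -m crank '[[46,-5.5,0,0,0,0],[46,-5.5,0,0,0,0],[46,-5.5,0,0,0,0],[21,-2.5,0,0,0,0],[0,0,0,0,0,0]]' >/dev/null;python3 -m crank '[[0,0,0,0,0,0],[0,0,0,0,0,0]]' >/dev/null;python3 st.py 491 231 330
```

```text
delta tool [ 2.6  0.3 -0.1] pos [490.384 228.433 329.942] t 7.95 gap 27.112078897885976 F [-0.367 -0.028 -1.03 ] Tq [-0.124  0.058 -0.   ]
yaw of y -7.028772975498442 z [-0.001 -0.002 -1.   ] q [-0.57   0.45   0.075  1.668 -0.037  1.027 -0.605]
```

```bash
python3 -m crank '[[2,0,15,0,0,0],[0,0,15,0,0,0],[0,0,5,0,0,0],[0,0,0,0,0,0]]' >/dev/null;python3 st.py 491 231 240
python3 - <<'E'
from h import *
import cv2
s=eyes.camera("side")
cv2.imwrite("pics/s1.png",cv2.resize(s[80:180,240:365],(750,600),interpolation=cv2.INTER_CUBIC))
o=arm.get_obs()["eef_pos"];print(proj("side",o+[.5,.5,-135.7]),proj("side",np.array([491,231,140])))
E
```

```text
delta tool [ 0.   0.6 55.1] pos [490.502 231.107 295.088] t 8.35 gap 26.855517057273527 F [-0.072  0.249 -0.72 ] Tq [-0.069  0.1   -0.023]
yaw of y -6.996206053543597 z [-0.001 -0.001 -1.   ] q [-0.569  0.487  0.069  1.721 -0.04   0.938 -0.607]
[291.46218097 123.10849126] [291.49998664 128.5312492 ]
```

View pics/s1.png

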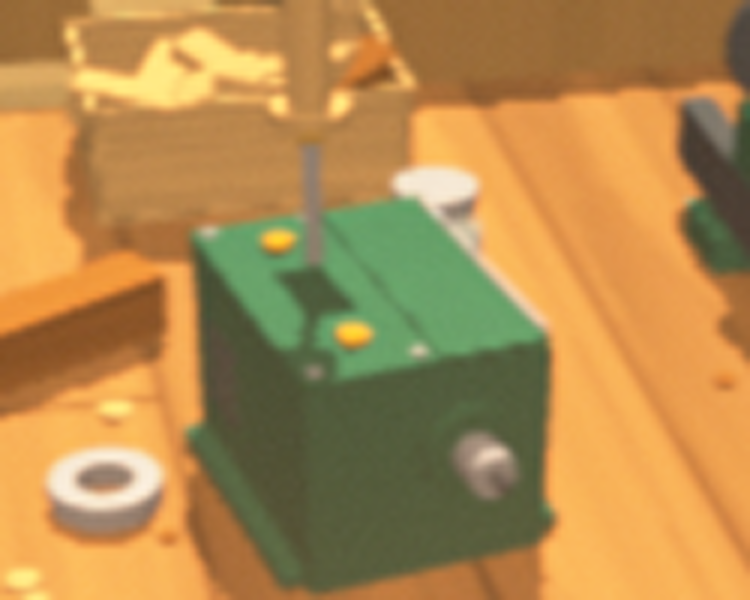

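```bash
python3 -m crank '[[0,1.5,5,0,0,0],[0,0,10,0,0,0],[0,0,12,0,0,0],[0,0,12,0,0,0],[0,0,6,0,0,0]]' >/dev/null; python3 -m crank '[[0,0,0,0,0,0],[0,0,0,0,0,0]]';python3 st.py 492 231 221
```

```text
t: 9.1
eef_pos: [492.4, 232.6, 250.8]
tool_rot: [2.351, 2.084, 0.001]
contact_force: [1.1, 0.2, -0.3]
finger_gap: 27.3
gripper_force: 40.0
delta tool [-1.7 -0.2 29.8] pos [492.43  232.608 250.796] t 9.1 gap 27.25777530166777 F [ 1.07   0.181 -0.337] Tq [-0.12   0.065 -0.004]
yaw of y -6.875680335987287 z [ 0.  0. -1.] q [-0.564  0.54   0.062  1.779 -0.043  0.824 -0.602]
```

```bash
python3 -m crank '[[-1,0,5,0,0,0],[0,0,5,0,0,0],[0,0,5,0,0,0],[0,0,3,0,0,0],[0,0,3,0,0,0]]'; python3 -m crank '[[0,0,3,0,0,0],[0,0,3,0,0,0],[0,0,1,0,0,0],[0,0,0,0,0,0]]'
```

```text
t: 9.6
eef_pos: [492.4, 231.9, 230.0]
tool_rot: [-2.351, -2.084, -0.002]
contact_force: [0.6, -0.6, 5.7]
finger_gap: 26.8
gripper_force: 40.0
t: 10.0
eef_pos: [492.1, 231.5, 222.4]
tool_rot: [2.351, 2.084, -0.0]
contact_force: [0.3, 0.2, 1.7]
finger_gap: 26.7
gripper_force: 40.0
```

```bash
python3 -m crank '[[0,0,1,0,0,0],[0,0,1,0,0,0]]'; python3 -m crank '[[0,0,1,0,0,0],[0,0,0,0,0,0]]'
```

```text
t: 10.2
eef_pos: [492.4, 231.7, 221.0]
tool_rot: [2.351, 2.084, 0.002]
contact_force: [-0.9, 0.2, 11.9]
finger_gap: 27.0
gripper_force: 40.0
t: 10.4
eef_pos: [492.9, 232.2, 220.9]
tool_rot: [2.351, 2.084, 0.004]
contact_force: [-0.8, -0.2, 10.8]
finger_gap: 27.1
gripper_force: 40.0
```

```bash
python3 -m crank '[[0,0,1.5,0,0,0],[0,0,0,0,0,0]]';  python3 - <<'E'
from h import *
import cv2
s=eyes.camera("side")
cv2.imwrite("pics/s2.png",cv2.resize(s[80:180,240:365],(750,600),interpolation=cv2.INTER_CUBIC))
E
```

```text
t: 10.6
eef_pos: [493.5, 232.9, 220.7]
tool_rot: [2.351, 2.084, 0.008]
contact_force: [-2.7, -0.5, 20.5]
finger_gap: 26.9
gripper_force: 40.0
```

View pics/s2.png

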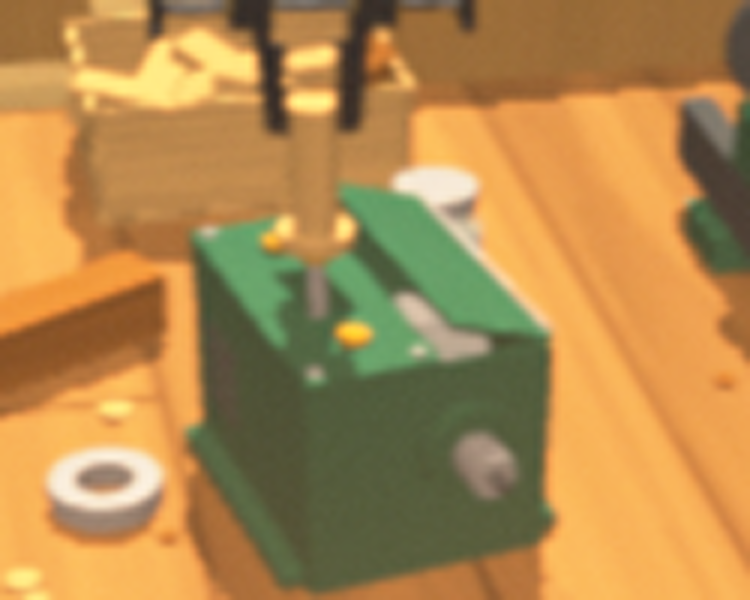

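The belt cover stands ajar, with its near edge up around (390,250), and the rod stands in the slot at (315,300). The hard stop is reached at 20 N, so I'll withdraw and go back.

```bash
python3 -m crank '[[0,0,-8,0,0,0],[0,0,-15,0,0,0],[0,0,-20,0,0,0],[0,0,-30,0,0,0],[0,0,-30,0,0,0]]' >/dev/null; python3 -m crank '[[0,0,-10,0,0,0],[0,0,0,0,0,0],[0,0,0,0,0,0]]' >/dev/null;python3 st.py 490.5 -376.7 330
```

```text
delta tool [-603.5   72.1    0.4] pos [491.098 231.056 329.503] t 11.45 gap 26.78177135857006 F [-0.34   0.102 -1.556] Tq [-0.064  0.138  0.015]
yaw of y -6.864992772352695 z [-0.003 -0.001 -1.   ] q [-0.571  0.454  0.073  1.662 -0.038  1.03  -0.605]
```

```bash
python3 -m crank '[[-30,4,0,0,0,0],[-46,5.5,0,0,0,0],[-46,5.5,0,0,0,0],[-46,5.5,0,0,0,0],[-46,5.5,0,0,0,0]]' >/dev/null;  python3 -m crank '[[-46,5.5,0,0,0,0],[-46,5.5,0,0,0,0],[-46,5.5,0,0,0,0],[-46,5.5,0,0,0,0],[-46,5.5,0,0,0,0]]' >/dev/null;python3 -m crank '[[-46,5.5,0,0,0,0],[-46,5.5,0,0,0,0],[-46,5.5,0,0,0,0],[-21,2.5,0,0,0,0],[0,0,0,0,0,0]]' >/dev/null;python3 -m crank '[[0,0,0,0,0,0],[0,0,0,0,0,0]]' >/dev/null;python3 st.py 490.5 -376.7 250
```

```text
delta tool [-3.5 -1.2 79.9] pos [ 492.183 -373.601  329.949] t 13.15 gap 26.388401223611588 F [-0.933  0.978 -2.37 ] Tq [-0.063  0.048 -0.013]
yaw of y -6.734469260153701 z [-0.001  0.003 -1.   ] q [ 0.495  0.575  0.147  1.439 -0.089  1.137  0.538]
```

```bash
python3 -m crank '[[-3.5,-1,20,0,0,0],[0,0,25,0,0,0],[0,0,25,0,0,0],[0,0,8,0,0,0],[0,0,0,0,0,0]]' >/dev/null; python3 -m crank '[[0,0,0,0,0,0],[0,0,0,0,0,0]]' >/dev/null;python3 st.py 490.5 -376.7 150
python3 - <<'E'
from h import *
import cv2
s=eyes.camera("side")
cv2.imwrite("pics/r1.png",cv2.resize(s[190:290,290:390],(600,600),interpolation=cv2.INTER_CUBIC))
print((proj("side",np.array([491,-377,116]))-[290,190])*6,(proj("side",np.array([491,-377,100]))-[290,190])*6)
E
```

```text
delta tool [  2.8  -1.5 104.6] pos [ 491.37  -379.493  254.561] t 13.85 gap 26.656617685919873 F [ 0.509  0.18  -1.737] Tq [-0.067  0.059 -0.023]
yaw of y -6.849185814789859 z [ 0.002 -0.001 -1.   ] q [ 0.509  0.644  0.134  1.549 -0.099  0.953  0.554]
[299.17246825 425.08461098] [296.58307311 453.47228543]
```

View pics/r1.png

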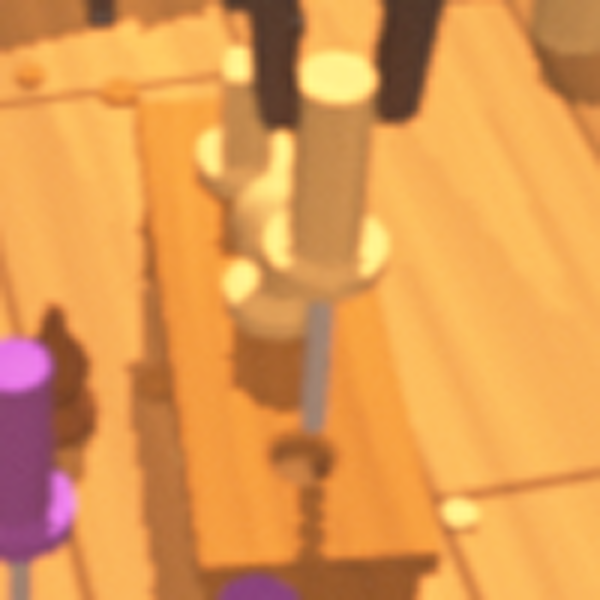

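```bash
python3 -m crank '[[2.8,-2.7,0,0,0,0],[0,0,0,0,0,0],[0,0,0,0,0,0]]' >/dev/null;python3 st.py 490.5 -376.7 152;  python3 -m crank '[[0,0,10,0,0,0],[0,0,15,0,0,0],[0,0,15,0,0,0],[0,0,5,0,0,0],[0,0,0,0,0,0]]';python3 st.py 490.5 -376.7 152
```

```text
delta tool [ -0.4   2.4 101.4] pos [ 488.09  -376.036  253.371] t 14.2 gap 27.022255633526242 F [-0.026 -0.176 -1.593] Tq [-0.085  0.077  0.   ]
yaw of y -6.8746472615494 z [ 0. -0. -1.] q [ 0.507  0.639  0.134  1.563 -0.099  0.946  0.552]
t: 14.7
eef_pos: [487.6, -375.7, 206.9]
tool_rot: [-2.349, -2.083, 0.001]
contact_force: [-0.5, 0.5, -0.9]
finger_gap: 27.1
gripper_force: 40.0
delta tool [-0.7  3.2 54.9] pos [ 487.552 -375.655  206.909] t 14.7 gap 27.0599323996411 F [-0.506  0.492 -0.867] Tq [-0.076  0.11   0.031]
yaw of y -6.8721708767156375 z [-0.002  0.001 -1.   ] q [ 0.513  0.691  0.124  1.616 -0.106  0.843  0.559]
```

```bash
python3 -m crank '[[0,2,10,0,0,0],[0,0,12,0,0,0],[0,0,12,0,0,0],[0,0,8,0,0,0],[0,0,4,0,0,0]]';python3 -m crank '[[0,0,3,0,0,0],[0,0,2,0,0,0],[0,0,0,0,0,0]]'; python3 st.py 490.5 -376.7 152
```

```text
t: 15.2
eef_pos: [489.6, -375.9, 160.7]
tool_rot: [-2.349, -2.083, 0.001]
contact_force: [1.0, -0.4, -2.0]
finger_gap: 27.2
gripper_force: 40.0
t: 15.5
eef_pos: [490.2, -376.4, 157.1]
tool_rot: [2.351, 2.084, 0.0]
contact_force: [-0.3, 0.3, -1.8]
finger_gap: 26.9
gripper_force: 40.0
delta tool [-0.3  0.4  5.1] pos [ 490.159 -376.373  157.095] t 15.5 gap 26.868746985005387 F [-0.266  0.281 -1.762] Tq [-0.05   0.076  0.013]
yaw of y -6.875823334707597 z [ 0. -0. -1.] q [ 0.518  0.756  0.111  1.657 -0.114  0.735  0.564]
```

```bash
python3 -m crank '[[0,0,2,0,0,0],[0,0,2,0,0,0],[0,0,1,0,0,0],[0,0,0,0,0,0]]'; python3 -m crank '[[0,0,1,0,0,0],[0,0,0,0,0,0]]'
```

```text
t: 15.9
eef_pos: [490.0, -376.2, 151.9]
tool_rot: [-2.35, -2.084, -0.0]
contact_force: [-0.2, 0.9, -1.8]
finger_gap: 26.7
gripper_force: 40.0
t: 16.1
eef_pos: [490.1, -376.3, 151.0]
tool_rot: [-2.35, -2.084, -0.0]
contact_force: [0.7, -0.4, -0.5]
finger_gap: 26.5
gripper_force: 40.0
```

```bash
python3 -m crank '[[0,0,1,0,0,0],[0,0,0,0,0,0]]'; python3 -m crank '[[0,0,0,0,0,0],[0,0,0,0,0,0],[0,0,0,0,0,0],[0,0,0,0,0,0],[0,0,0,0,0,0]]' 1 ;python3 -m crank '[[0,0,0,0,0,0],[0,0,0,0,0,0],[0,0,-10,0,0,0],[0,0,-20,0,0,0],[0,0,-30,0,0,0]]' 1; python3 -m crank '[[0,0,-40,0,0,0],[0,0,-30,0,0,0],[0,0,0,0,0,0],[0,0,0,0,0,0],[0,0,0,0,0,0]]' 1
python3 - <<'E'
from h import *
import cv2
s=eyes.camera("side");t=eyes.camera("top")
cv2.imwrite("pics/e1.png",cv2.resize(s[100:300,240:440],(600,600),interpolation=cv2.INTER_CUBIC))
E
```

```text
t: 16.3
eef_pos: [490.3, -376.5, 150.5]
tool_rot: [2.35, 2.084, 0.0]
contact_force: [0.2, 0.1, 1.7]
finger_gap: 26.9
gripper_force: 40.0
t: 16.8
eef_pos: [490.1, -376.3, 150.0]
tool_rot: [-2.351, -2.084, -0.0]
contact_force: [0.8, 0.2, -0.8]
finger_gap: 64.9
gripper_force: 0.0
t: 17.3
eef_pos: [489.3, -375.6, 210.1]
tool_rot: [-2.348, -2.082, 0.001]
contact_force: [0.1, -0.1, -0.4]
finger_gap: 88.6
gripper_force: 0.0
t: 17.8
eef_pos: [489.4, -375.7, 279.2]
tool_rot: [-2.349, -2.083, 0.001]
contact_force: [0.2, -1.4, -0.7]
finger_gap: 87.9
gripper_force: 0.0
```

View pics/e1.png

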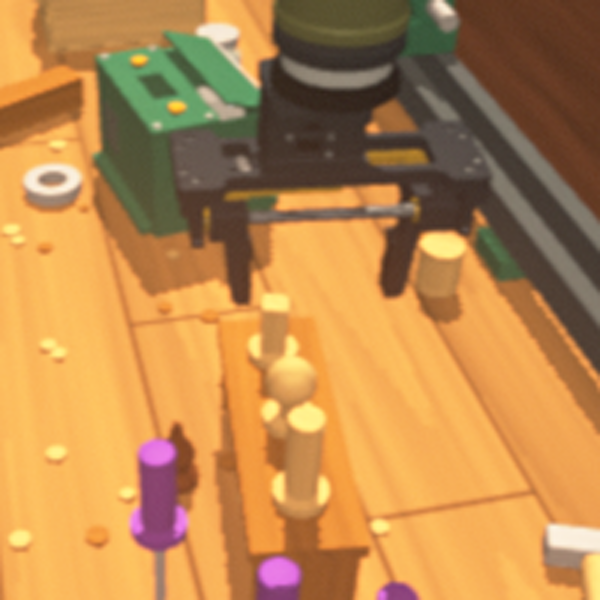

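The rod hangs upright in its own hole: its handle top is at crop (306,418), which is pixel (342,239), the same as at the start. The cover is still ajar and the gripper is clear, so I'm handing it in.

```bash
python3 -c "
from rig import arm
print(arm.sign_off())"
```

```text
the job is handed in; nothing more can be done
None
```

The rod pressed the latch tab down to its hard stop, the belt cover popped ajar and stayed up, and the rod is hanging upright in its original rack hole; I handed the job in at about 18 s on the robot's clock, and sign-off returned no verdict.

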